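# Set an eccentric guide to its gauge

### The arm

A 6-joint arm with a two-finger parallel gripper is mounted at the origin on a cart in front of the work surface, level with it; the furniture and walls round the work are solid. World frame = base frame: x ahead of the robot, y to its left, z up, the work surface at z = 0. Lengths are in m, angles in rad, forces in N, time in s.
With the tool pointing down it reaches from about 0.3 to 0.775 m from the base axis. Payload 14.6 kg.
Tool frame: the origin (TCP) lies at the very end of the fingers, on their centre line; the grasp point (between the pads) lies 19 mm behind it; z points along the fingers, y is the line along which they close (so a half turn about z gives the same grasp; the last joint's range is limited). The gripper opens to 94 mm and grips with 3 to 60 N. Pads are 16 mm wide; open, the fingers measure 119 mm over their backs; the gripper's body (75 mm by 177 mm) begins 78 mm behind the grasp point.
Start: joints at [1.183, 0.3, 1.521, -0, 1.321, -0.067], TCP at [0.173, 0.522, 0.205] pointing down, gripper open.
Joint ranges: [-3.03, 3.03], [-0.79, 2.21], [0.23, 2.52], [-1.04, 4.18], [0, 3.07], [-2.55, 2.55]. Speed limits (rad/s): [2.22, 2.22, 2.57, 3.14, 3.14, 3.14].

### API

Orientations are given as a rotation vector (axis times angle).
In Python, from station import ctrl, optics, models gives the robot as it stands.
- The arm moves only by the tool apply_moves, never from a script. Its argument "moves" is a list of rows, each an object of numbers: "x", "y", "z": the shift along the tool's x, y, z in cm; "rx", "ry", "rz": the turn, a rotation vector about the tool's x, y, z in degrees; "grip": the finger opening in cm, from 0 to 9.4. In form: [{"x": .., "y": .., "z": .., "rx": .., "ry": .., "rz": .., "grip": ..}, ...]. A call has 1 to 8 rows; each row is the pose to reach, as a shift and turn from the pose commanded when the call began, along the tool's axes at that moment; what a row does not reach only later rows make up. A row lasts 1/8 s, in which the tool goes at most 62.5 mm and 10.7 degrees, less where a joint would pass 70% of its speed; a pose out of reach is approached as far as the arm can. A call with a gripper value outside its range is refused whole. The fingers move at their own pace and stop on an object; "newtons" is the grip in N (left out, the last holds). Time passes only in rows, so rows that repeat a pose let the fingers close. It gives the time, the measured TCP pose, the force, the opening and the grip force at its end, in the units of the state.
- ctrl.observe(): the state, without advancing time (a new reading comes with each control period).
- optics.read_camera(name): name is "scene" or "top"; returns a dict with "image" (420x560x3 uint8, red, green, blue), "z_map" (420x560 float32, m along the optical axis (not along the pixel's ray), 0 where there is no reading), "intrinsics" (3x3 intrinsics, pixels), "world_to_cam" (4x4, takes a point from world to camera coordinates). Camera axes: x right, y up, looking along -z (the intrinsics and any distortion apply to the point x, -y, -z); pixel columns grow to the right and rows downward; lengths in m; the calibration is good to about 2 mm. A picture is of the moment at which its call begins.
- ctrl.job_done(): hands the job in; it is judged then, once.
Trained networks look in the newest picture that a camera, given by its name, has taken for a name from the list of things; names that differ only in an ending like _2 or _b are one class to them, and where a whole thing is asked for, a point or a joint stands for the part that bears it (a point fixed in the world has none). Each returns a list of dicts, best first, with "score" (0 to 1); they miss things now and then, are a little off and sometimes report something else, mostly with a low value. They report only what shows in the picture. A call takes as long as a camera call.
- models.boxes_of(camera, label): "location" ([row, column] in pixels, amid what is visible of it).
- models.mark_of(camera, label): "location" ([row, column] in pixels: a listed point, or the origin of a listed thing).
The state is a dict: "time": time; "qpos": joint angles; "joint_vel": joint speeds; "joint_torque": joint torques, N m; "tcp_pos": TCP position; "tcp_rot": TCP orientation; "ft_force": force on the tool from outside, world axes, zero at the start; "ft_torque": the same for the moment, N m; "gripper_width": opening from 0.0 (shut) to 1.0 (fully open); "grip_force": force on a finger pad.
Only numpy, scipy, OpenCV 4.12 (cv2) and the standard library are available. Lean on these libraries where they do the work, as an engineer would, in place of code of your own. Each camera call takes 0.05 s, during which the arm holds its last target. There are 200 camera calls.

### The job

First open the gap of the edge guide by turning its eccentric by the bar on top, just until the wide gauge block will slide through with about 3 mm of play (bar square to the fence, in line with the white index line). Then stand the wide gauge on the guide's plate at the right-hand end of the fence (seen from the robot), slide it along the fence through the gap until it is wholly past the eccentric, and leave it standing there. Leave the narrow gauge alone, and leave the eccentric at its setting.

Things in the scene. Friction and masses are not known exactly. Their poses are not given: they have to be found in the camera images.
- guide: Edge guide, fixed: dark steel plate 8 mm thick. Origin on the worktop under it; at yaw 0 x points away from the robot, y left, z up. Plate spans x -80..55, y -120..120 mm. Fence along y on far side, full length, face at x = 35 mm, 18 mm wide, top at 28 mm. Eccentric pivot at x -28, y 0. A gauge runs along +y between them, best with its centre at x = 18.5 mm. White index line on the near edge at y 0.
- eccentric (a joint): Steel disc, radius 30 mm, 8 to 26 mm over the worktop, centre 12 mm off its upright pivot. Positive (anticlockwise from above) opens: gap to fence = 33 + 12 sin(angle) mm. At 0 the bar is square to the fence, in line with the index line, disc centre 12 mm to +y of the pivot. Starts at -1.1..-0.5 rad (gap 22..27 mm), range -1.3..1.3, stiff (0.15 N m), stays where left.
- eccentric_grip (a point): On the pivot axis at the top of the eccentric's grip bar, 52 mm over the worktop. The bar is black, 50 mm long, 14 mm thick, 26 mm tall (26 to 52 mm over the worktop). The point's x axis runs along the bar, and z is up.
- gauge_wide: Wide gauge, loose, about 0.2 kg, aluminium: block 30 mm thick (x), 60 long (y), 45 tall, with an upright grip fin on top, 14 thick (x), 30 long (y), from 45 to 85 mm above the underside. Origin at the centre of the underside. To pass, its y axis lies along the guide's y. Stands on the worktop right of the guide.
- gauge_narrow: The narrow gauge, a bystander: same shape, length, height and fin, but its block is only 20 mm thick (x). Origin at the centre of the underside. It stands on the worktop right of the guide; the two gauges may have changed places.

How it is judged:
On the way, in this order (a step that is already met when the one before it is completed fails the run):
1. the eccentric is turned to its setting, within 0.2 rad (gap 30.6 to 35.4 mm) (value of joint eccentric between -0.2 and 0.2 rad), for 0.3 s.
2. the wide gauge is down at the right-hand end of the plate by the fence, its centre 45 mm or more before the pivot, less than 12 mm above the plate (y of gauge_wide in the frame of guide between -0.135 and -0.045 m and x of gauge_wide in the frame of guide between 0 and 0.03 m and z of gauge_wide in the frame of guide below 0.02 m), for 0.05 s.
3. the wide gauge is in the gap, its centre within 30 mm of the pivot along the fence, less than 12 mm above the plate (y of gauge_wide in the frame of guide between -0.03 and 0.03 m and x of gauge_wide in the frame of guide between 0.008 and 0.03 m and z of gauge_wide in the frame of guide below 0.02 m), for 0.05 s.
At the end, for the whole second after the job is handed in: The eccentric is within 0.2 rad of 0 (gap 30.6 to 35.4 mm); the wide gauge stands upright (within 0.1 rad), at rest, on the plate (origin under 12 mm over the worktop), past the eccentric: its centre 60 to 130 mm to the +y side of the pivot and 0 to 30 mm toward the fence (guide x) (all of step 1 and y of gauge_wide in the frame of guide between 0.06 and 0.13 m and x of gauge_wide in the frame of guide between 0 and 0.03 m and z of gauge_wide in the frame of guide below 0.012 m and angle between gauge_wide's own z axis and vertical below 0.1 rad and linear speed of gauge_wide below 0.02 m/s); the robot touches nothing.
It fails at once if the narrow gauge is moved by more than 30 mm or tipped (distance of gauge_narrow from where it was at the start of the episode above 0.03 m or angle between gauge_narrow's own z axis and vertical above 0.4 rad).
It also fails if it takes over 51 s, if anything falls off the work surface, if the arm or the gripper's body presses on something with over 40 N, if the wrist force passes 120 N, or if a joint passes its speed limit or range.

## Working session

There is one attempt and no reset: what is moved stays moved. The work goes in short steps, Python scripts to look and compute and a tool call to move; the robot and the scene stay as the last step left them, time stands still between calls to the robot, and variables do not carry over. Pictures are saved under pics/ and viewed, at most 10 in all, crops included, and the job is handed in when it is done.

Besides the shell and the picture viewer there is one more tool, called after ">>>" as name(argument=value, ...) on one line, values as JSON. apply_moves: Moves the arm, as the interface text tells. Its arguments: {"type":"object","properties":{"moves":{"type":"array"},"newtons":{"type":"number"}},"required":["moves"]}

```bash
mkdir -p pics; ls
cat > h.py <<'E'
import numpy as np, cv2
from station import ctrl, optics, models
def px2w(c,r,col,z=None):
    K=c["intrinsics"];T=np.linalg.inv(c["world_to_cam"])
    if z is None:
        d=c["z_map"][int(round(r)),int(round(col))]
        p=np.array([(col-K[0,2])/K[0,0]*d,-(r-K[1,2])/K[1,1]*d,-d,1]);return (T@p)[:3]
    d=T[:3,:3]@np.array([(col-K[0,2])/K[0,0],-(r-K[1,2])/K[1,1],-1]);o=T[:3,3]
    return o+d*(z-o[2])/d[2]
def cloud(c):
    K=c["intrinsics"];T=np.linalg.inv(c["world_to_cam"]);d=c["z_map"].astype(float)
    r,k=np.indices(d.shape)
    P=np.stack([(k-K[0,2])/K[0,0]*d,-(r-K[1,2])/K[1,1]*d,-d],-1)@T[:3,:3].T+T[:3,3]
    P[d==0]=np.nan;return P
E
python3 - <<'E'
from h import *
for n in("scene","top"):
    c=optics.read_camera(n);cv2.imwrite(f"pics/{n}0.png",c["image"][...,::-1])
    np.savez(f"/tmp/{n}0.npz",**c)
    print(n,np.linalg.inv(c["world_to_cam"])[:3].round(3).tolist(),c["intrinsics"].tolist())
    for l,z in(("guide",0),("eccentric_grip",.052),("gauge_wide",0),("gauge_narrow",0),("eccentric",.026)):
        for m in models.mark_of(n,l)[:2]: print(l,m["score"],np.round(m["location"],1),px2w(c,*m["location"],z).round(4))
print(ctrl.observe())
E
```

```text
pics
scene [[0.761, 0.405, -0.508, 0.104], [-0.649, 0.49, -0.582, -0.594], [0.013, 0.772, 0.636, 0.621]] [[415.23161996492985, 0.0, 279.69879420057316], [0.0, 415.23161996492985, 215.27929933535896], [0.0, 0.0, 1.0]]
guide 0.83 [216.8 219.6] [0.4881 0.0597 0.    ]
eccentric_grip 0.68 [204.3 204.4] [0.4545 0.0626 0.052 ]
gauge_wide 0.68 [271.2 357.7] [ 0.6062 -0.2621  0.    ]
gauge_narrow 0.79 [304.3 316.7] [ 0.4833 -0.2688  0.    ]Traceback (most recent call last):
  File "<stdin>", line 7, in <module>
ValueError: it knows: eccentric_grip, gauge_narrow, gauge_wide, guide
```

Run:
```python
from h import *
for n in("top",):
    c=optics.read_camera(n);cv2.imwrite(f"pics/{n}0.png",c["image"][...,::-1])
    np.savez(f"/tmp/{n}0.npz",**c)
    print(n,np.linalg.inv(c["world_to_cam"])[:3].round(3).tolist(),c["intrinsics"].tolist())
    for l,z in(("guide",0),("eccentric_grip",.052),("gauge_wide",0),("gauge_narrow",0)):
        for m in models.mark_of(n,l)[:2]: print(l,m["score"],np.round(m["location"],1),px2w(c,*m["location"],z).round(4))
P=cloud(c)
for nm,lo,hi in(("fin",.075,.095),("bar",.046,.06),("fence",.024,.032)):
    M=((P[...,2]>lo)&(P[...,2]<hi)&(P[...,0]>.2)&(P[...,0]<.8)).astype(np.uint8)
    N,L,S,C=cv2.connectedComponentsWithStats(M)
    for i in range(1,N):
        if S[i,4]>15:
            q=P[L==i][:,:2];b=cv2.minAreaRect((q*1000).astype(np.float32))
            print(nm,S[i],np.round(b[0],1),np.round(b[1],1),round(b[2],1),q.mean(0).round(4),np.median(P[L==i][:,2]).round(4))
print(ctrl.observe())
```

```text
top [[0.013, 0.988, -0.153, 0.406], [-1.0, 0.013, -0.004, -0.113], [-0.002, 0.153, 0.988, 0.903]] [[386.8067926626749, 0.0, 279.1183281033084], [0.0, 386.8067926626749, 209.84054685020632], [0.0, 0.0, 1.0]]
guide 0.66 [233.1 207.2] [0.4887 0.059  0.    ]
eccentric_grip 0.6 [242.  203.3] [0.4642 0.0569 0.052 ]
gauge_wide 0.85 [184.2 347.8] [ 0.6101 -0.2717  0.    ]
gauge_narrow 0.71 [183.2 342.8] [ 0.6124 -0.2598  0.    ]
gauge_narrow 0.64 [236. 347.] [ 0.4863 -0.2682  0.    ]
fin [204  97  35  31 607] [757.3  19.6] [70.9 52.5] 61.2 [0.7536 0.0205] 0.0857
fin [537  97  11  19 109] [ 775.7 -690.5] [11.3 44.3] 87.8 [ 0.7736 -0.6921] 0.0855
fin [195 118  32  24 356] [710.   44.6] [71.3 22.6] 61.6 [0.7089 0.0441] 0.0876
fin [535 119   6   4  20] [ 744.5 -684.2] [ 8.2 12.5] 7.3 [ 0.7434 -0.6836] 0.0786
fin [538 125   7   5  16] [ 728.3 -689.3] [ 9.1 10.6] 86.6 [ 0.7263 -0.6882] 0.0828
fin [200 155   5   4  16] [648.8  61.4] [14.4  6.5] 49.7 [0.647  0.0599] 0.0925
fin [485 157   8   6  24] [ 649.5 -564. ] [6.3 6.5] 38.4 [ 0.65   -0.5644] 0.0834
fin [502 165   2  10  18] [ 628.  -592.5] [17.
[... 2786 characters left out ...]
 0.5, 'qpos': array([ 1.18343389e+00,  2.99892348e-01,  1.52103074e+00,  1.65878172e-05,
        1.32066590e+00, -6.66007397e-02]), 'joint_vel': array([-5.20574738e-06, -1.51231692e-03, -5.25647080e-04,  1.44587985e-03,
        1.97065677e-03,  1.57460336e-03]), 'joint_torque': array([-5.81562799e-04, -5.31354976e+01, -3.52730834e+01,  7.08166393e-02,
        2.15085223e-02,  9.21627191e-06]), 'tcp_pos': array([0.1734033 , 0.52193573, 0.20543676]), 'tcp_rot': array([-5.01698052e-01, -3.10125946e+00, -1.12933023e-05]), 'ft_force': array([-0.2140666 ,  0.33985751,  0.58263207]), 'ft_torque': array([ 0.03614945,  0.01956322, -0.0304781 ]), 'grip_force': 0.0, 'gripper_width': 1.0026845047452255}
```

View pics/top0.png

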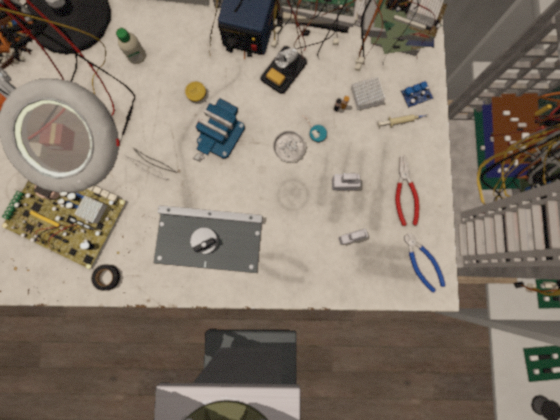

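View pics/scene0.png

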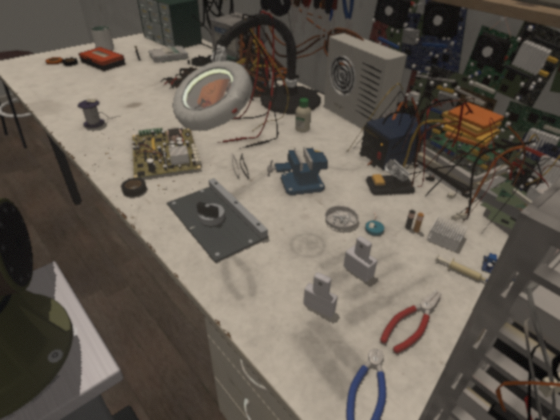

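Run:
```python
from h import *
c=np.load("/tmp/top0.npz");P=cloud(c)
for nm,cx,cy,a in(("far",.610,-.2625,0.9),("near",.484,-.277,18.9)):
    a=np.radians(a);d=P[...,:2]-[cx,cy];u=d[...,0]*np.cos(a)+d[...,1]*np.sin(a);v=-d[...,0]*np.sin(a)+d[...,1]*np.cos(a)
    for lo,hi in((.04,.05),(.078,.09)):
        M=(abs(u)<.04)&(abs(v)<.05)&(P[...,2]>lo)&(P[...,2]<hi)
        print(nm,lo,M.sum(),np.percentile(u[M],[0,5,95,100]).round(4),np.percentile(v[M],[0,5,50,95,100]).round(4))
s=np.load("/tmp/scene0.npz")["image"][225:325,290:390,::-1];t=c["image"][165:250,320:390,::-1]
cv2.imwrite("pics/g.png",np.hstack([cv2.resize(s,(400,400)),cv2.resize(t,(330,400))]))
```

```text
far 0.04 220 [-0.0144 -0.0137  0.0131  0.0146] [-0.0297 -0.0272  0.0072  0.0293  0.0298]
far 0.078 93 [-0.0068 -0.0061  0.0062  0.0066] [-0.0153 -0.0125  0.0011  0.0142  0.0153]
near 0.04 129 [-0.0101 -0.0094  0.0094  0.0102] [-0.0294 -0.0275  0.0144  0.0284  0.0298]
near 0.078 94 [-0.0072 -0.0062  0.006   0.0068] [-0.0154 -0.0125  0.0008  0.0137  0.0152]
```

View pics/g.png

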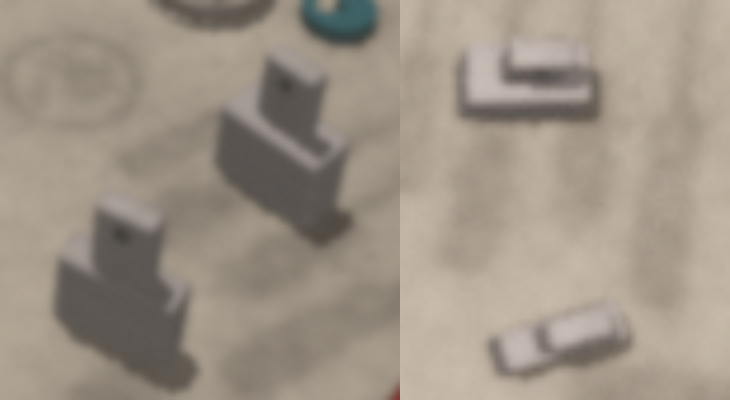

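```bash
cat >> h.py <<'E'
from scipy.spatial.transform import Rotation as R
def to(p,ang,s=None):
    "shift cm and turn deg in the tool frame to reach TCP p, straight down, tool y at ang deg"
    s=s or ctrl.observe();A=R.from_rotvec(s["tcp_rot"])
    B=R.from_euler('z',ang-90,degrees=True)*R.from_matrix(np.diag([-1,1,-1.]))
    d=A.inv().apply(np.array(p)-s["tcp_pos"])*100
    print("t",s["time"],"shift",d.round(2),"turn",(A.inv()*B).as_rotvec(degrees=True).round(2))
E
python3 - <<'E'
from h import *
to([.460,.056,.10],28.1); to([.460,.056,.029],28.1)
E
```

```text
t 0.5 shift [-41.89 -35.18  10.54] turn [-0.   -0.   43.52]
t 0.5 shift [-41.89 -35.18  17.64] turn [-0.   -0.   43.52]
```

>>> apply_moves(moves=[{"x": -5, "y": -4, "z": 1, "rz": 5, "grip": 6}, {"x": -10, "y": -8, "z": 2, "rz": 10, "grip": 6}, {"x": -15, "y": -12, "z": 4, "rz": 16, "grip": 6}, {"x": -20, "y": -16.5, "z": 5, "rz": 21, "grip": 6}, {"x": -25, "y": -21, "z": 6, "rz": 26, "grip": 6}, {"x": -30, "y": -25, "z": 7, "rz": 31, "grip": 6}, {"x": -35, "y": -29.5, "z": 8, "rz": 37, "grip": 6}, {"x": -39, "y": -33, "z": 9, "rz": 42, "grip": 6}])

```text
validation failed for argument at $.mo...
```

Run:
```python
from h import *
to([.460,.056,.10],28.1)
```

```text
t 0.5 shift [-41.89 -35.18  10.54] turn [-0.   -0.   43.52]
```

>>> apply_moves(moves=[{"x": -5.0, "y": -4.0, "z": 1.0, "rx": 0, "ry": 0, "rz": 5.0, "grip": 6.0}], newtons=40)

```text
time: 0.62
tcp_pos: [0.2064, 0.4711, 0.1957]
tcp_rot: [0.634, 3.077, 0.002]
ft_force: [1.3, -0.4, -0.1]
gripper_width: 0.928
grip_force: 0.0
```

Run:
```python
from h import *
to([.460,.056,.10],28.1)
```

```text
t 0.625 shift [-39.7  -28.12   9.54] turn [ 5.000e-02 -3.000e-02  3.863e+01]
```

>>> apply_moves(moves=[{"x": -5, "y": -3.5, "z": 1.2, "rx": 0, "ry": 0, "rz": 5, "grip": 6}, {"x": -10, "y": -7, "z": 2.4, "rx": 0, "ry": 0, "rz": 10, "grip": 6}, {"x": -15, "y": -10.5, "z": 3.6, "rx": 0, "ry": 0, "rz": 15, "grip": 6}, {"x": -20, "y": -14, "z": 4.8, "rx": 0, "ry": 0, "rz": 20, "grip": 6}, {"x": -25, "y": -17.5, "z": 6, "rx": 0, "ry": 0, "rz": 25, "grip": 6}, {"x": -30, "y": -21, "z": 7.2, "rx": 0, "ry": 0, "rz": 30, "grip": 6}, {"x": -35, "y": -24.6, "z": 8.4, "rx": 0, "ry": 0, "rz": 35, "grip": 6}, {"x": -39.7, "y": -28.1, "z": 9.5, "rx": 0, "ry": 0, "rz": 38.6, "grip": 6}], newtons=40)

```text
time: 1.62
tcp_pos: [0.4608, 0.0527, 0.1007]
tcp_rot: [1.621, 2.69, 0.001]
ft_force: [1.5, 0.6, 0.2]
gripper_width: 0.64
grip_force: 0.0
```

Run:
```python
from h import *
to([.460,.056,.10],28.1)
to([.460,.056,.030],28.1)
c=optics.read_camera("scene");cv2.imwrite("pics/s1.png",cv2.resize(c["image"][130:290,120:300,::-1],(675,600)))
to([.460,.056,.030],28.1)
```

```text
t 1.625 shift [0.33 0.08 0.07] turn [ 0.04  0.01 -0.24]
t 1.625 shift [0.33 0.08 7.07] turn [ 0.04  0.01 -0.24]
t 1.675 shift [0.84 0.13 6.94] turn [-0.02  0.06 -0.56]
```

View pics/s1.png

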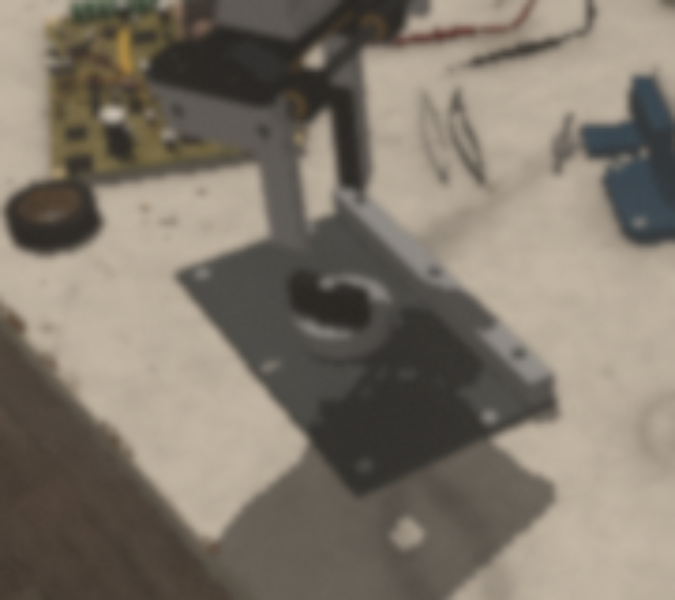

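The gripper hangs over the bar (about 330,300 in the crop); the fingers straddle its long sides. Half descent first, then recheck.

>>> apply_moves(moves=[{"x": 0.7, "y": 0.1, "z": 1.5, "rx": 0, "ry": 0, "rz": -0.5, "grip": 6}, {"x": 0.7, "y": 0.1, "z": 3, "rx": 0, "ry": 0, "rz": -0.5, "grip": 5}, {"x": 0.7, "y": 0.1, "z": 3, "rx": 0, "ry": 0, "rz": -0.5, "grip": 5}, {"x": 0.7, "y": 0.1, "z": 3, "rx": 0, "ry": 0, "rz": -0.5, "grip": 5}], newtons=40)

```text
time: 2.17
tcp_pos: [0.4575, 0.062, 0.0711]
tcp_rot: [1.604, 2.701, 0.0]
ft_force: [-1.1, 0.2, -0.8]
gripper_width: 0.534
grip_force: 0.0
```

Run:
```python
from h import *
to([.460,.056,.030],28.1)
```

```text
t 2.175 shift [-0.64 -0.07  4.11] turn [0.02 0.01 0.5 ]
```

>>> apply_moves(moves=[{"x": -0.6, "y": -0.1, "z": 1.3, "rx": 0, "ry": 0, "rz": 0.5, "grip": 5}, {"x": -0.6, "y": -0.1, "z": 2.8, "rx": 0, "ry": 0, "rz": 0.5, "grip": 5}, {"x": -0.6, "y": -0.1, "z": 4.1, "rx": 0, "ry": 0, "rz": 0.5, "grip": 5}, {"x": -0.6, "y": -0.1, "z": 4.1, "rx": 0, "ry": 0, "rz": 0.5, "grip": 5}, {"x": -0.6, "y": -0.1, "z": 4.1, "rx": 0, "ry": 0, "rz": 0.5, "grip": 5}], newtons=40)

```text
time: 2.8
tcp_pos: [0.4596, 0.0556, 0.0299]
tcp_rot: [1.618, 2.693, 0.0]
ft_force: [0.9, -0.4, 0.8]
gripper_width: 0.53
grip_force: 0.0
```

Run:
```python
from h import *
to([.460,.056,.030],28.1)
```

```text
t 2.8 shift [ 0.02  0.05 -0.01] turn [ 0.    0.   -0.08]
```

Now close, then turn.

>>> apply_moves(moves=[{"x": 0, "y": 0, "z": 0, "rx": 0, "ry": 0, "rz": 0, "grip": 3}, {"x": 0, "y": 0, "z": 0, "rx": 0, "ry": 0, "rz": 0, "grip": 0.8}, {"x": 0, "y": 0, "z": 0, "rx": 0, "ry": 0, "rz": 0, "grip": 0.8}, {"x": 0, "y": 0, "z": 0, "rx": 0, "ry": 0, "rz": 0, "grip": 0.8}, {"x": 0, "y": 0, "z": 0, "rx": 0, "ry": 0, "rz": 0, "grip": 0.8}], newtons=40)

```text
time: 3.42
tcp_pos: [0.4601, 0.0559, 0.0299]
tcp_rot: [1.617, 2.692, 0.002]
ft_force: [5.2, 3.0, -3.5]
gripper_width: 0.145
grip_force: 40.0
```

>>> apply_moves(moves=[{"x": 0, "y": 0, "z": 0, "rx": 0, "ry": 0, "rz": -8, "grip": 0.8}, {"x": 0, "y": 0, "z": 0, "rx": 0, "ry": 0, "rz": -16, "grip": 0.8}, {"x": 0, "y": 0, "z": 0, "rx": 0, "ry": 0, "rz": -24, "grip": 0.8}, {"x": 0, "y": 0, "z": 0, "rx": 0, "ry": 0, "rz": -32, "grip": 0.8}, {"x": 0, "y": 0, "z": 0, "rx": 0, "ry": 0, "rz": -40, "grip": 0.8}, {"x": 0, "y": 0, "z": 0, "rx": 0, "ry": 0, "rz": -48, "grip": 0.8}, {"x": 0, "y": 0, "z": 0, "rx": 0, "ry": 0, "rz": -57.2, "grip": 0.8}, {"x": 0, "y": 0, "z": 0, "rx": 0, "ry": 0, "rz": -57.2, "grip": 0.8}], newtons=40)

```text
time: 4.42
tcp_pos: [0.4606, 0.0565, 0.03]
tcp_rot: [0.127, 3.136, 0.003]
ft_force: [8.0, 9.8, -7.1]
gripper_width: 0.144
grip_force: 40.0
```

Run:
```python
from h import *
to([.460,.056,.030],85.3);s=ctrl.observe();print(s["gripper_width"],s["ft_force"],s["ft_torque"])
```

```text
t 4.425 shift [ 0.05 -0.06 -0.  ] turn [0.1  0.15 0.06]
0.14355057757217188 [ 7.97726157  9.80965526 -7.12390003] [ 1.82645394 -1.41151609  0.15883537]
```

Release and rise.

>>> apply_moves(moves=[{"x": 0, "y": 0, "z": 0, "rx": 0, "ry": 0, "rz": 0, "grip": 5}, {"x": 0, "y": 0, "z": 0, "rx": 0, "ry": 0, "rz": 0, "grip": 5}, {"x": 0, "y": 0, "z": 0, "rx": 0, "ry": 0, "rz": 0, "grip": 5}, {"x": 0, "y": 0, "z": -4, "rx": 0, "ry": 0, "rz": 0, "grip": 5}, {"x": 0, "y": 0, "z": -8, "rx": 0, "ry": 0, "rz": 0, "grip": 5}, {"x": 0, "y": 0, "z": -12, "rx": 0, "ry": 0, "rz": 0, "grip": 5}, {"x": 0, "y": 0, "z": -12, "rx": 0, "ry": 0, "rz": 0, "grip": 5}], newtons=40)

```text
time: 5.3
tcp_pos: [0.4607, 0.0555, 0.1523]
tcp_rot: [0.131, 3.134, 0.001]
ft_force: [-0.1, 0.6, -0.6]
gripper_width: 0.531
grip_force: 0.0
```

Run:
```python
from h import *
to([.610,-.2625,.15],0.9)
```

```text
t 5.3 shift [-17.53 -30.45   0.3 ] turn [ 0.24  0.21 84.31]
```

>>> apply_moves(moves=[{"x": -2.2, "y": -3.8, "z": 0, "rx": 0, "ry": 0, "rz": 10.5, "grip": 5}, {"x": -4.4, "y": -7.6, "z": 0, "rx": 0, "ry": 0, "rz": 21, "grip": 5}, {"x": -6.6, "y": -11.4, "z": 0, "rx": 0, "ry": 0, "rz": 31.5, "grip": 5}, {"x": -8.8, "y": -15.2, "z": 0, "rx": 0, "ry": 0, "rz": 42, "grip": 5}, {"x": -11, "y": -19, "z": 0, "rx": 0, "ry": 0, "rz": 52.5, "grip": 5}, {"x": -13.2, "y": -22.8, "z": 0, "rx": 0, "ry": 0, "rz": 63, "grip": 5}, {"x": -15.4, "y": -26.6, "z": 0, "rx": 0, "ry": 0, "rz": 73.5, "grip": 5}, {"x": -17.5, "y": -30.4, "z": 0.2, "rx": 0.2, "ry": 0.2, "rz": 84.2, "grip": 5}], newtons=30)

```text
time: 6.3
tcp_pos: [0.6087, -0.2633, 0.1463]
tcp_rot: [-2.205, -2.231, 0.006]
ft_force: [0.7, 1.1, 0.3]
gripper_width: 0.532
grip_force: 0.0
```

>>> apply_moves(moves=[{"x": 0, "y": 0, "z": 2, "rx": 0, "ry": 0, "rz": 0, "grip": 5}, {"x": 0, "y": 0, "z": 4, "rx": 0, "ry": 0, "rz": 0, "grip": 5}, {"x": 0, "y": 0, "z": 5, "rx": 0, "ry": 0, "rz": 0, "grip": 5}, {"x": 0, "y": 0, "z": 5, "rx": 0, "ry": 0, "rz": 0, "grip": 5}], newtons=30)

```text
time: 6.8
tcp_pos: [0.608, -0.2615, 0.097]
tcp_rot: [-2.198, -2.238, 0.006]
ft_force: [0.9, 0.8, -0.2]
gripper_width: 0.531
grip_force: 0.0
```

Run:
```python
from h import *
to([.610,-.2625,.054],0.9)
c=optics.read_camera("top");cv2.imwrite("pics/t2.png",cv2.resize(c["image"][160:300,140:400,::-1],None,fx=3,fy=3))
P=cloud(c);B=(abs(P[...,2]-.052)<.004)&(abs(P[...,0]-.46)<.05)&(abs(P[...,1]-.056)<.05)
b=cv2.minAreaRect((P[B][:,:2]*1000).astype(np.float32));print(b)
```

```text
t 6.8 shift [-0.11  0.22  4.3 ] turn [-0.33 -0.05  0.15]
((459.992431640625, 55.93745422363281), (14.467052459716797, 48.88295364379883), 86.46076965332031)
```

View pics/t2.png

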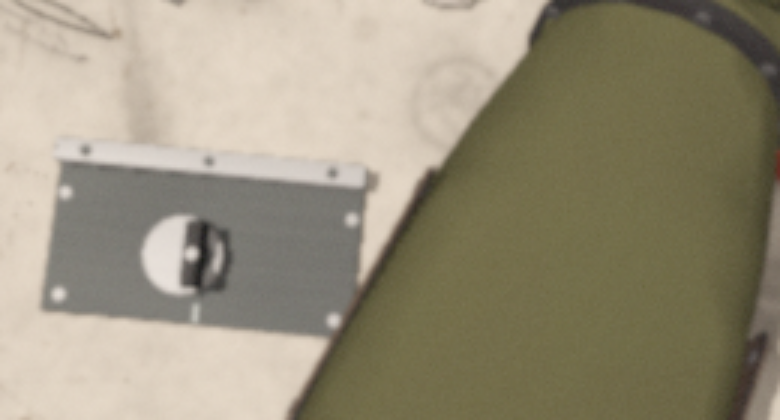

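The bar (195,255 in the crop) lines up with the white index (195,312), measured at about 1° off. Descending on the wide gauge.

>>> apply_moves(moves=[{"x": -0.1, "y": 0.2, "z": 1.5, "rx": -0.3, "ry": 0, "rz": 0, "grip": 5}, {"x": -0.1, "y": 0.2, "z": 3, "rx": -0.3, "ry": 0, "rz": 0, "grip": 5}, {"x": -0.1, "y": 0.2, "z": 4.2, "rx": -0.3, "ry": 0, "rz": 0, "grip": 5}, {"x": -0.1, "y": 0.2, "z": 4.2, "rx": -0.3, "ry": 0, "rz": 0, "grip": 3}, {"x": -0.1, "y": 0.2, "z": 4.2, "rx": -0.3, "ry": 0, "rz": 0, "grip": 0.8}, {"x": -0.1, "y": 0.2, "z": 4.2, "rx": -0.3, "ry": 0, "rz": 0, "grip": 0.8}, {"x": -0.1, "y": 0.2, "z": 4.2, "rx": -0.3, "ry": 0, "rz": 0, "grip": 0.8}, {"x": -0.1, "y": 0.2, "z": 4.2, "rx": -0.3, "ry": 0, "rz": 0, "grip": 0.8}], newtons=30)

```text
time: 7.85
tcp_pos: [0.6103, -0.263, 0.0562]
tcp_rot: [2.201, 2.24, 0.001]
ft_force: [-0.4, 0.1, 2.1]
gripper_width: 0.15
grip_force: 30.0
```

>>> apply_moves(moves=[{"x": 0, "y": 0, "z": 0, "rx": 0, "ry": 0, "rz": 0, "grip": 0.8}, {"x": 0, "y": 0, "z": -2, "rx": 0, "ry": 0, "rz": 0, "grip": 0.8}, {"x": 0, "y": 0, "z": -5, "rx": 0, "ry": 0, "rz": 0, "grip": 0.8}, {"x": 0, "y": 0, "z": -6, "rx": 0, "ry": 0, "rz": 0, "grip": 0.8}, {"x": 0, "y": 0, "z": -6, "rx": 0, "ry": 0, "rz": 0, "grip": 0.8}], newtons=30)

```text
time: 8.48
tcp_pos: [0.6102, -0.263, 0.1163]
tcp_rot: [2.201, 2.24, 0.002]
ft_force: [0.1, 0.2, -2.8]
gripper_width: 0.146
grip_force: 30.0
```

```bash
cat >> h.py <<'E'
O=np.array([.4881,.0536]);YAW=-4.7
def g2w(x,y):
    a=np.radians(YAW);return O+[x*np.cos(a)-y*np.sin(a),x*np.sin(a)+y*np.cos(a)]
E
python3 - <<'E'
from h import *
# fence refit: robust line on front/back edges
c=np.load("/tmp/top0.npz");P=cloud(c);M=(abs(P[...,2]-.028)<.003)&(P[...,0]>.505)&(P[...,0]<.56)&(P[...,1]>-.08)&(P[...,1]<.18)
q=P[M][:,:2];k=np.polyfit(q[:,1],q[:,0],1);print("yaw",-np.degrees(np.arctan(k[0])),"x at y=.05",np.polyval(k,.05))
p=g2w(.0175,-.085);to([*p,.13],YAW)
s=ctrl.observe();print(s["gripper_width"],s["ft_force"])
E
```

```text
yaw -4.683429663689416 x at y=.05 0.5317241322665894
t 8.475 shift [ 23.24 -10.75  -1.39] turn [0.09 0.   5.72]
0.1462517167947458 [ 0.13607437  0.17316548 -2.76348252]
```

>>> apply_moves(moves=[{"x": 3, "y": -1.4, "z": -0.5, "rx": 0, "ry": 0, "rz": 1, "grip": 0.8}, {"x": 7, "y": -3.2, "z": -1, "rx": 0, "ry": 0, "rz": 2, "grip": 0.8}, {"x": 11, "y": -5, "z": -1.4, "rx": 0, "ry": 0, "rz": 3, "grip": 0.8}, {"x": 15, "y": -7, "z": -1.4, "rx": 0, "ry": 0, "rz": 4, "grip": 0.8}, {"x": 19, "y": -8.8, "z": -1.4, "rx": 0, "ry": 0, "rz": 5, "grip": 0.8}, {"x": 22, "y": -10.2, "z": -1.4, "rx": 0, "ry": 0, "rz": 5.6, "grip": 0.8}, {"x": 23.2, "y": -10.8, "z": -1.4, "rx": 0.1, "ry": 0, "rz": 5.7, "grip": 0.8}, {"x": 23.2, "y": -10.8, "z": -1.4, "rx": 0.1, "ry": 0, "rz": 5.7, "grip": 0.8}], newtons=30)

```text
time: 9.48
tcp_pos: [0.4979, -0.0328, 0.1295]
tcp_rot: [-2.308, -2.129, 0.001]
ft_force: [-0.6, -0.2, -2.3]
gripper_width: 0.146
grip_force: 30.0
```

>>> apply_moves(moves=[{"x": 0, "y": 0, "z": 0, "rx": 0, "ry": 0, "rz": 0, "grip": 0.8}, {"x": 0, "y": 0, "z": 2, "rx": 0, "ry": 0, "rz": 0, "grip": 0.8}, {"x": 0, "y": 0, "z": 3, "rx": 0, "ry": 0, "rz": 0, "grip": 0.8}, {"x": 0, "y": 0, "z": 3, "rx": 0, "ry": 0, "rz": 0, "grip": 0.8}], newtons=30)

```text
time: 9.98
tcp_pos: [0.4978, -0.0333, 0.0991]
tcp_rot: [-2.309, -2.127, 0.002]
ft_force: [-0.2, 0.1, -2.5]
gripper_width: 0.146
grip_force: 30.0
```

Run:
```python
from h import *
p=g2w(.0175,-.085);to([*p,.066],YAW)
c=optics.read_camera("scene");cv2.imwrite("pics/s3.png",cv2.resize(c["image"][150:290,140:300,::-1],None,fx=4,fy=4))
P=cloud(c);np.savez("/tmp/s3.npz",**c)
M=(P[...,2]>.07-.012)&(P[...,2]<.08)
```

```text
t 9.975 shift [0.08 0.08 3.31] turn [-0.15 -0.02 -0.02]
```

View pics/s3.png

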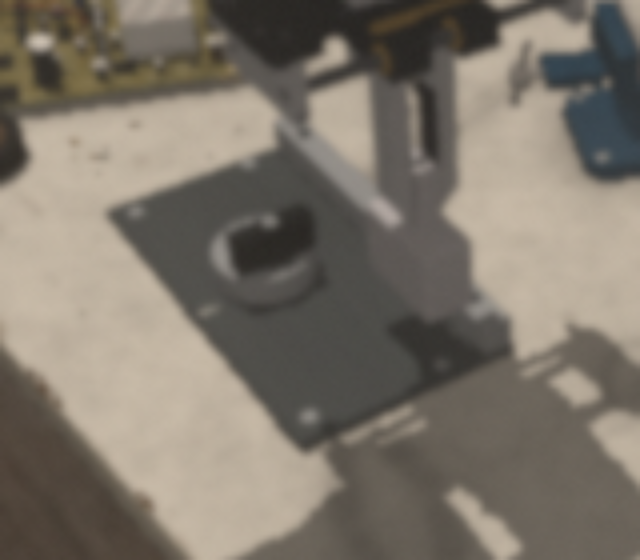

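The gauge (420,260) hangs just over the plate by the fence's right end. Checking its near face against the fence from the depth data.

Run:
```python
from h import *
a=np.radians(YAW);ex=np.array([np.cos(a),np.sin(a)]);ey=np.array([-ex[1],ex[0]])
P=cloud(np.load("/tmp/s3.npz"));d=P[...,:2]-O;u=d@ex;v=d@ey
M=(P[...,2]>.050)&(P[...,2]<.083)&(v>-.108)&(v<-.062)&(u<.012)&(u>-.03)
k=np.polyfit(v[M],u[M],1);print(M.sum(),"face x",np.median(u[M]),"slope deg",np.degrees(np.arctan(k[0])))
# fence front edge from scene: fence top at y 20..110
F=(abs(P[...,2]-.028)<.003)&(v>.03)&(v<.11)&(u>.02)&(u<.07);print("fence top x",np.percentile(u[F],[2,50,98]))
```

```text
135 face x -0.0010224911759799179 slope deg 0.06250760701769162
fence top x [0.03128395 0.03921728 0.04892925]
```

>>> apply_moves(moves=[{"x": 0.1, "y": 0.1, "z": 1.3, "rx": -0.1, "ry": 0, "rz": 0, "grip": 0.8}, {"x": 0.1, "y": 0.1, "z": 2.6, "rx": -0.1, "ry": 0, "rz": 0, "grip": 0.8}, {"x": 0.1, "y": 0.1, "z": 3.4, "rx": -0.1, "ry": 0, "rz": 0, "grip": 0.8}, {"x": 0.1, "y": 0.1, "z": 3.4, "rx": -0.1, "ry": 0, "rz": 0, "grip": 0.8}, {"x": 0.1, "y": 0.1, "z": 3.4, "rx": -0.1, "ry": 0, "rz": 0, "grip": 0.8}], newtons=30)

```text
time: 10.65
tcp_pos: [0.4991, -0.032, 0.0659]
tcp_rot: [2.31, 2.129, 0.001]
ft_force: [0.3, -0.8, -2.5]
gripper_width: 0.147
grip_force: 30.0
```

Run:
```python
from h import *
for y in (-.085,-.045,.09):
  p=g2w(.0182,y);to([*p,.0645],YAW)
```

```text
t 10.65 shift [-0.06  0.02  0.14] turn [ 0.05 -0.01  0.02]
t 10.65 shift [3.94 0.03 0.14] turn [ 0.05 -0.01  0.02]
t 10.65 shift [17.44  0.03  0.15] turn [ 0.05 -0.01  0.02]
```

>>> apply_moves(moves=[{"x": 0, "y": 0, "z": 0.1, "rx": 0, "ry": 0, "rz": 0, "grip": 0.8}, {"x": 1, "y": 0, "z": 0.1, "rx": 0, "ry": 0, "rz": 0, "grip": 0.8}, {"x": 2, "y": 0, "z": 0.1, "rx": 0, "ry": 0, "rz": 0, "grip": 0.8}, {"x": 3, "y": 0, "z": 0.1, "rx": 0, "ry": 0, "rz": 0, "grip": 0.8}, {"x": 4, "y": 0, "z": 0.1, "rx": 0, "ry": 0, "rz": 0, "grip": 0.8}, {"x": 5, "y": 0, "z": 0.1, "rx": 0, "ry": 0, "rz": 0, "grip": 0.8}], newtons=30)

```text
time: 11.4
tcp_pos: [0.5031, 0.0187, 0.0648]
tcp_rot: [2.31, 2.129, 0.001]
ft_force: [-0.3, 0.6, -3.5]
gripper_width: 0.148
grip_force: 30.0
```

Run:
```python
from h import *
p=g2w(.0185,.09);to([*p,.0645],YAW)
print(ctrl.observe()["ft_force"])
```

```text
t 11.4 shift [12.36  0.07  0.03] turn [ 0.04 -0.01  0.03]
[-0.29513546  0.64842618 -3.47590176]
```

No lateral force. Continuing through the gap.

>>> apply_moves(moves=[{"x": 1, "y": 0, "z": 0, "rx": 0, "ry": 0, "rz": 0, "grip": 0.8}, {"x": 2, "y": 0, "z": 0, "rx": 0, "ry": 0, "rz": 0, "grip": 0.8}, {"x": 3, "y": 0, "z": 0, "rx": 0, "ry": 0, "rz": 0, "grip": 0.8}, {"x": 4, "y": 0, "z": 0, "rx": 0, "ry": 0, "rz": 0, "grip": 0.8}], newtons=30)

```text
time: 11.9
tcp_pos: [0.5064, 0.0584, 0.0648]
tcp_rot: [2.31, 2.129, 0.001]
ft_force: [0.3, 0.2, -2.9]
gripper_width: 0.145
grip_force: 30.0
```

Run:
```python
from h import *
p=g2w(.0185,.09);to([*p,.0645],YAW)
s=ctrl.observe();print(s["ft_force"],s["ft_torque"])
```

```text
t 11.9 shift [8.37 0.07 0.03] turn [ 0.04 -0.01  0.02]
[ 0.30707947  0.24291268 -2.91513711] [-0.11108975  0.09565375  0.03437513]
```

>>> apply_moves(moves=[{"x": 1, "y": 0, "z": 0, "rx": 0, "ry": 0, "rz": 0, "grip": 0.8}, {"x": 2, "y": 0, "z": 0, "rx": 0, "ry": 0, "rz": 0, "grip": 0.8}, {"x": 3, "y": 0, "z": 0, "rx": 0, "ry": 0, "rz": 0, "grip": 0.8}, {"x": 4.2, "y": 0, "z": 0, "rx": 0, "ry": 0, "rz": 0, "grip": 0.8}, {"x": 5.5, "y": 0, "z": 0, "rx": 0, "ry": 0, "rz": 0, "grip": 0.8}, {"x": 7, "y": 0, "z": 0, "rx": 0, "ry": 0, "rz": 0, "grip": 0.8}, {"x": 8.4, "y": 0, "z": 0, "rx": 0, "ry": 0, "rz": 0, "grip": 0.8}, {"x": 8.4, "y": 0, "z": 0.05, "rx": 0, "ry": 0, "rz": 0, "grip": 0.8}], newtons=30)

```text
time: 12.9
tcp_pos: [0.5132, 0.1424, 0.0642]
tcp_rot: [2.309, 2.13, 0.001]
ft_force: [0.2, -0.1, -2.8]
gripper_width: 0.146
grip_force: 30.0
```

>>> apply_moves(moves=[{"x": 0, "y": 0, "z": 0, "rx": 0, "ry": 0, "rz": 0, "grip": 0.8}, {"x": 0, "y": 0, "z": 0, "rx": 0, "ry": 0, "rz": 0, "grip": 2}, {"x": 0, "y": 0, "z": 0, "rx": 0, "ry": 0, "rz": 0, "grip": 4}, {"x": 0, "y": 0, "z": 0, "rx": 0, "ry": 0, "rz": 0, "grip": 4}, {"x": 0, "y": 0, "z": -4, "rx": 0, "ry": 0, "rz": 0, "grip": 4}, {"x": 0, "y": 0, "z": -8, "rx": 0, "ry": 0, "rz": 0, "grip": 4}, {"x": 0, "y": 0, "z": -12, "rx": 0, "ry": 0, "rz": 0, "grip": 4}, {"x": 0, "y": 0, "z": -12, "rx": 0, "ry": 0, "rz": 0, "grip": 4}], newtons=30)

```text
time: 13.9
tcp_pos: [0.5143, 0.1416, 0.1873]
tcp_rot: [2.308, 2.127, 0.008]
ft_force: [0.1, -0.1, -1.0]
gripper_width: 0.427
grip_force: 0.0
```

Run:
```python
from h import *
c=optics.read_camera("scene");cv2.imwrite("pics/s4.png",cv2.resize(c["image"][100:290,120:330,::-1],None,fx=3,fy=3))
for l in("gauge_wide","gauge_narrow"):
  for m in models.mark_of("scene",l)[:1]: print(l,m["score"],px2w(c,*m["location"],.008).round(3))
print(g2w(.0182,.09),ctrl.observe()["tcp_pos"])
```

```text
gauge_wide 0.63 [0.513 0.149 0.008]
gauge_narrow 0.84 [ 0.474 -0.274  0.008]
[0.51361327 0.14180608] [0.51267336 0.14130455 0.18323732]
```

View pics/s4.png

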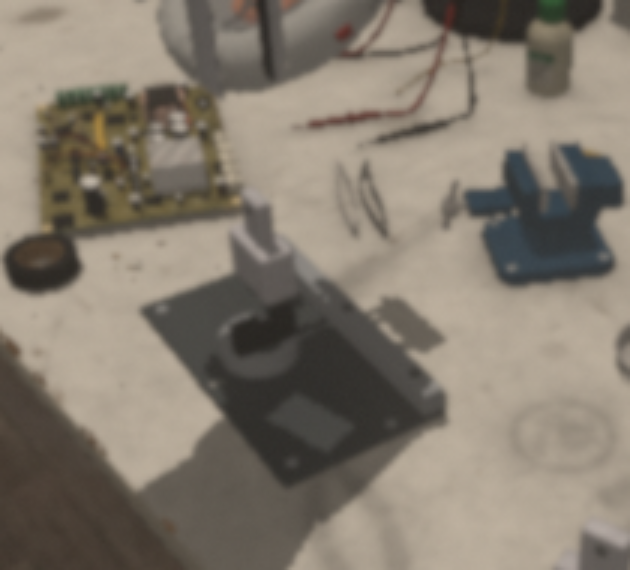

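The wide gauge stands upright past the eccentric (265,255), the bar still points at the index line (210,385), and the gripper is clear.

```bash
python3 -c "
from station import ctrl
print(ctrl.job_done())"
```

```text
the job is handed in; nothing more can be done
None
```

I set the eccentric to about 0.02 rad from 0, slid the wide gauge through the gap and left it standing about 90 mm past the pivot, never touched the narrow gauge, and handed the job in at about 14 s (no verdict was returned).

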